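# Comb the trail stakes into two rows in the boot tray

## Robot

A 6-joint arm with a two-finger parallel gripper is mounted at the origin on the work surface. World frame = base frame: x ahead of the robot, y to its left, z up, the work surface at z = 0. Lengths are in m, angles in rad, forces in N, time in s.
With the tool pointing down it reaches from about 0.35 to 0.85 m from the base axis. Payload 8.1 kg.
Tool frame: the origin (TCP) lies midway between the tips of the shut fingers; the grasp point (between the pads) lies 19 mm behind it; z points along the fingers, y is the line along which they close (so a half turn about z gives the same grasp; the last joint's range is limited). The gripper opens to 93 mm and grips with 3 to 60 N. Pads are 15 mm wide; open, the fingers measure 128 mm over their backs; the gripper's body (75 mm by 188 mm) begins 65 mm behind the grasp point.
Start: joints at [-1.397, 0.13, 1.488, -0, 1.523, -0.085], TCP at [0.154, -0.58, 0.219] pointing down, gripper open.
Joint ranges: [-2.96, 2.96], [-0.89, 2.26], [0.02, 2.5], [-1.34, 4.48], [0, 2.73], [-2.66, 2.66]. Speed limits (rad/s): [2.39, 2.39, 2.79, 3.14, 3.14, 3.14].

## Interface

Orientations are given as a rotation vector (axis times angle).
In Python, from plant import read_state, read_camera, get_calibration, close_job gives the robot as it stands.
- The arm moves only by the shell command python3 -m crank 'ROWS' [FORCE]. ROWS is JSON, a list that holds one entry, the list of rows, each a list of 7 numbers: the gripper's target within -1 to 1 (fully open at 1, half-way at 0, shut at -1), then the shift along the tool's x, y, z as a fraction of full scale, then the turn, a rotation vector about the tool's x, y, z as a fraction of full scale. In form: [[[grip, x, y, z, rx, ry, rz], ...]]. A call has exactly 5 rows; each row is the pose to reach, as a shift and turn from the pose commanded when the call began, along the tool's axes at that moment; what a row does not reach only later rows make up. Full scale, the value 1, is 0.5 m for a shift and 90 degrees for a turn. A row lasts 1/8 s, in which the tool goes at most 62.5 mm and 10.7 degrees, less where a joint would pass 70% of its speed; a pose out of reach is approached as far as the arm can. A call with a number of a shift or a turn outside -1 to 1 is refused whole. A call with a gripper value outside its range is refused whole. The fingers move at their own pace and stop on an object; FORCE is the grip in N (left out, the last holds). Time passes only in rows, so rows that repeat a pose let the fingers close, or fill a call up. It gives the time, the measured TCP pose, the force, the opening and the grip force at its end, in the units of the state.
- read_state(): the state, without advancing time (a new reading comes with each control period).
- read_camera(name): name is "scene" or "side" or "wrist"; returns the picture (400x640x3 uint8, red, green, blue); there is no depth.
- get_calibration(name): a dict with "fx", "fy", "cx", "cy" (pixels), "dist_coeffs" ([k1, k2, p1, p2, k3] as OpenCV has them; the pictures are not rectified), "eye" and "orientation" of the camera in the world; the wrist camera has in their place "mount" (4x4, takes a point from camera to tool coordinates, whose origin is the TCP and whose axes are the flange's). Camera axes: x right, y down, z forward; pixel columns grow to the right and rows downward; lengths in m; the calibration is good to about 2 mm. A picture is of the moment at which its call begins: read the wrist's pose just before it. get_calibration takes no time and is no camera call.
- close_job(): hands the job in; it is judged then, once.
The state is a dict: "t": time; "q": joint angles; "dq": joint speeds; "joint_torque": joint torques, N m; "tool_pos": TCP position; "orientation": TCP orientation; "force": force on the tool from outside, world axes, zero at the start; "wrist_torque": the same for the moment, N m; "opening": finger opening in m; "gripper_force": force on a finger pad.
Only numpy, scipy, OpenCV 4.12 (cv2) and the standard library are available. Lean on these libraries where they do the work, as an engineer would, in place of code of your own. Each camera call takes 0.05 s, during which the arm holds its last target. There are 200 camera calls.

## Task

Take the hand rake from its wooden rest and, touching the stakes with nothing but the rake, comb the five scattered trail stakes in the boot tray into two straight rows: the three in the left half packed side by side along the left end wall of the tray, the two in the right half along the right end wall, all lying flat and parallel to those walls. Then put the rake back as you found it, handle in the notch of its rest and tines standing on the bench, and let go; leave everything else on the bench where it is.

Things in the scene. Friction and masses are not known exactly. Their poses are not given: they have to be found in the camera images.
- tray: fixed black rubber boot tray, inside 230 (x) by 520 (y), floor 4 above the bench, rim 12 thick, its top 22 above the bench. Origin under its centre at bench level, z up; +y to the robot's left: left end wall's inner face at y = +260, right one's at y = -260; both run along x, as the rows shall. At the start no stake lies within 25 of the line y = 0
- stake_a (a point): square wooden trail-marker stake, 150 long, 16 x 16 section, about 40 g, slides without rolling; origin at its centre, 8 above its underside, x along its length, z up. Starts in the left (+y) half of the tray, askew by up to about 0.4 rad
- stake_b (a point): square wooden trail-marker stake, 150 long, 16 x 16 section, about 40 g, slides without rolling; origin at its centre, 8 above its underside, x along its length, z up. Starts in the left (+y) half of the tray, askew by up to about 0.4 rad
- stake_c (a point): square wooden trail-marker stake, 150 long, 16 x 16 section, about 40 g, slides without rolling; origin at its centre, 8 above its underside, x along its length, z up. Starts in the left (+y) half of the tray, askew by up to about 0.4 rad
- stake_d (a point): square wooden trail-marker stake, 150 long, 16 x 16 section, about 40 g, slides without rolling; origin at its centre, 8 above its underside, x along its length, z up. Starts in the right (-y) half of the tray, askew by up to about 0.4 rad
- stake_e (a point): square wooden trail-marker stake, 150 long, 16 x 16 section, about 40 g, slides without rolling; origin at its centre, 8 above its underside, x along its length, z up. Starts in the right (-y) half of the tray, askew by up to about 0.4 rad
- rake_grip (a point): point on the 200 g hand rake's square wooden handle where it is best gripped (across y, from above), at the handle's mid height, 60 above the tine tips. Handle 20 wide (y), 20 high, level, running along x from 50 ahead (+x) of this point to 115 behind it; z up. At the start the tines stand on the bench, the handle's tail lies in the rest's notch and this point is about 90 ahead (+x) of the rest's centre
- rake_tips (a point): centre of the row of tine tips of the rake's aluminium head, 50 ahead (+x) of and 60 below the grip point; axes as there. The row runs along y: five upright tines of 6 diameter, 28 apart, under a bar 124 long (y), 16 thick (x), its underside 38 above the tips
- rest: fixed wooden block 60 x 60 that holds up the rake's handle: notch along its x axis, 40 wide, floor of the notch 50 above the bench, cheeks 20 higher. Origin under its centre at bench level, x points out towards the rake's head, z up
- first_aid_box: black plastic first aid box with a flip-top lid, 124 x 184 x 78; a bystander, leave alone; origin at the centre of its underside
- canister: steel canister with a twist cap, 72 across, 170 tall; a bystander, leave alone; origin at the centre of its underside
- buckle: blue plastic snowshoe binding buckle, 70 x 50 x 12; a bystander, leave alone; origin at the centre of its underside
- ice_pick_handle: aluminium ice pick handle lying down, 150 x 28 x 28; a bystander, leave alone; origin at the centre of its underside
- wax_tin: round flat tin, 82 across, 34 tall; a bystander, leave alone; origin at the centre of its underside
- mug: white mug, 80 across, 90 tall; a bystander, leave alone; origin at the centre of its underside
Not all that is in view belongs to the job. Leave any purple or yellow look-alike of the part that bears stake_b alone.

How it is judged:
By the outcome, as a careful person would: the job done as asked, in the order asked, and still so for the second after the job is handed in, with the robot touching nothing.
It also fails if it takes over 59 s, if anything falls off the work surface, if the arm or the gripper's body presses on something with over 40 N, if the wrist force passes 120 N, or if a joint passes its speed limit or range.

## Working session

There is one attempt and no reset: what is moved stays moved. The work goes in short steps, Python scripts to look and compute and a shell command to move; the robot and the scene stay as the last step left them, time stands still between calls to the robot, and variables do not carry over. Pictures are saved under pics/ and viewed, at most 10 in all, crops included, and the job is handed in when it is done.

```bash
ls; mkdir -p pics
python3 - <<'E'
from plant import *
import cv2
s=read_state();print(s)
for n in("scene","side","wrist"):
    print(n,get_calibration(n))
    if n!="wrist": cv2.imwrite(f"pics/{n}0.png",read_camera(n)[:,:,::-1])
E
```

```text
pics
{'t': 0.0, 'q': array([-1.39744422e+00,  1.31115818e-01,  1.48926689e+00, -4.67361080e-05,
        1.52303012e+00, -8.53605901e-02]), 'dq': array([ 0.00107578,  0.000485  , -0.00113659,  0.00122149, -0.00267901,
        0.00120643]), 'joint_torque': array([ 2.44466719e-03, -5.59837925e+01, -4.91754055e+01,  7.69798388e-02,
        3.55513638e-02, -1.79358540e-04]), 'tool_pos': array([ 0.15342958, -0.57945628,  0.21762136]), 'orientation': array([-3.11354340e+00, -4.05021788e-01,  1.98888551e-04]), 'force': array([-0.11903637, -0.46651494, -0.27717091]), 'wrist_torque': array([0.00918701, 0.02847054, 0.01341514]), 'gripper_force': 0.0, 'opening': 0.09275434707526498}
scene {'fx': 520.052554331671, 'fy': 520.052554331671, 'cx': 319.72597291453724, 'cy': 206.42830398020035, 'dist_coeffs': array([-0.11436698,  0.        ,  0.        ,  0.        ,  0.        ]), 'eye': array([ 1.70524619, -1.2803251 ,  1.27537757]), 'orientation': array([-2.05696565, -0.82681063,  0.44998412])}
side {'fx': 384.19509695999994, 'fy': 384.19509695999994, 'cx': 314.28441183759946, 'cy': 200.0643802224513, 'dist_coeffs': array([-0.04300244,  0.        ,  0.        ,  0.        ,  0.        ]), 'eye': array([0.185933  , 0.85260429, 1.04144579]), 'orientation': array([-0.44551163,  2.73147821, -1.15037552])}
wrist {'fx': 281.5575526071098, 'fy': 281.5575526071098, 'cx': 316.208879164797, 'cy': 197.91614705544723, 'dist_coeffs': array([-0.02532159,  0.        ,  0.        ,  0.        ,  0.        ]), 'mount': array([[-1.38539156e-03, -9.69137730e-01, -2.46516006e-01,
         6.67834222e-02],
       [ 9.99998804e-01, -1.51209186e-03,  3.24666043e-04,
         5.78490112e-04],
       [-6.87400959e-04, -2.46515262e-01,  9.69138666e-01,
        -1.65767281e-01],
       [ 0.00000000e+00,  0.00000000e+00,  0.00000000e+00,
         1.00000000e+00]])}
```

View pics/scene0.png

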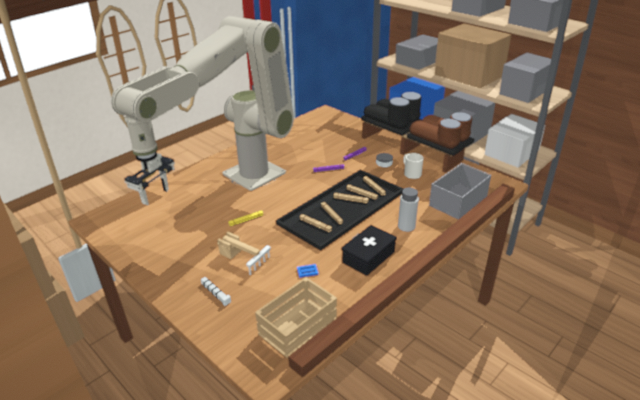

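View pics/side0.png

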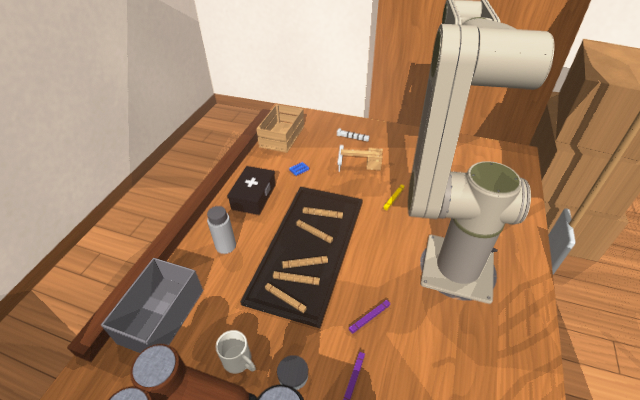

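```bash
cat > h.py <<'E'
from plant import *
import cv2, numpy as np
from scipy.spatial.transform import Rotation as R
def cam(n,s=None):
    c=get_calibration(n); K=np.array([[c['fx'],0,c['cx']],[0,c['fy'],c['cy']],[0,0,1]])
    if n=='wrist':
        Rt=R.from_rotvec(s['orientation']).as_matrix(); M=c['mount']
        Rw=Rt@M[:3,:3]; e=Rt@M[:3,3]+s['tool_pos']
    else: Rw=R.from_rotvec(c['orientation']).as_matrix(); e=c['eye']
    return K,c['dist_coeffs'],Rw,e
def ray(n,px,z,s=None):
    K,d,Rw,e=cam(n,s); u=cv2.undistortPoints(np.array(px,float).reshape(-1,1,2),K,d)[:,0]
    v=np.c_[u,np.ones(len(u))]@Rw.T; return e+v*((z-e[2])/v[:,2])[:,None]
def proj(n,P,s=None):
    K,d,Rw,e=cam(n,s); return cv2.projectPoints(np.array(P,float),cv2.Rodrigues(Rw.T)[0],-Rw.T@e,K,d)[0][:,0]
def ortho(n,im,z,x0,x1,y0,y1,sc,s=None):
    # image up=+x, left=+y ; sc px/m
    H,W=int((x1-x0)*sc),int((y1-y0)*sc); v,u=np.mgrid[:H,:W]
    P=np.stack([x1-v/sc,y1-u/sc,0*u+z],-1).reshape(-1,3)
    m=proj(n,P,s).reshape(H,W,2).astype(np.float32)
    return cv2.remap(im,m[...,0],m[...,1],cv2.INTER_LINEAR)
def grid(o,x0,x1,y0,y1,sc,st=0.1):
    for x in np.arange(np.ceil(x0/st)*st,x1,st):
        v=int((x1-x)*sc);cv2.line(o,(0,v),(o.shape[1],v),(0,255,0),1);cv2.putText(o,f"{x:.2f}",(0,v-2),0,.4,(0,255,255),1)
    for y in np.arange(np.ceil(y0/st)*st,y1,st):
        u=int((y1-y)*sc);cv2.line(o,(u,0),(u,o.shape[0]),(0,255,0),1);cv2.putText(o,f"{y:.2f}",(u+1,10),0,.4,(0,255,255),1)
    return o
E
python3 - <<'E'
from h import *
b=(0.2,0.75,-0.65,0.45,720)
A=[]
for n in('side','scene'):
    im=cv2.imread(f'pics/{n}0.png'); o=ortho(n,im,0.02,*b)
    if n=='side':
        h=cv2.cvtColor(o,cv2.COLOR_BGR2HSV)
    A.append(grid(o,*b))
cv2.imwrite('pics/o_side.png',A[0]);cv2.imwrite('pics/o_scene.png',A[1]);print(A[0].shape)
E
```

```text
(396, 792, 3)
```

View pics/o_side.png

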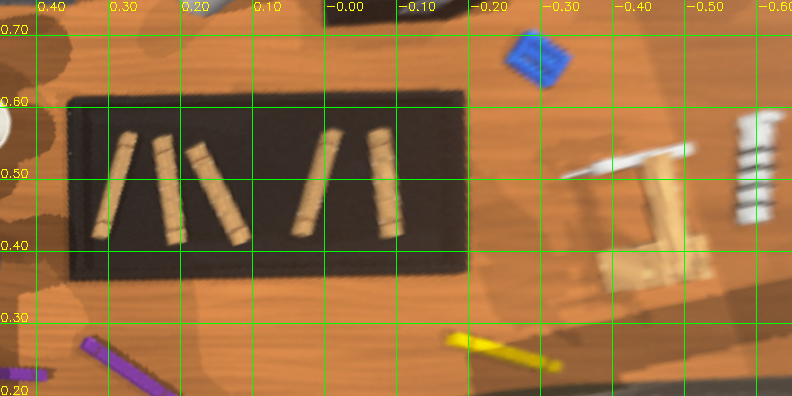

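View pics/o_scene.png

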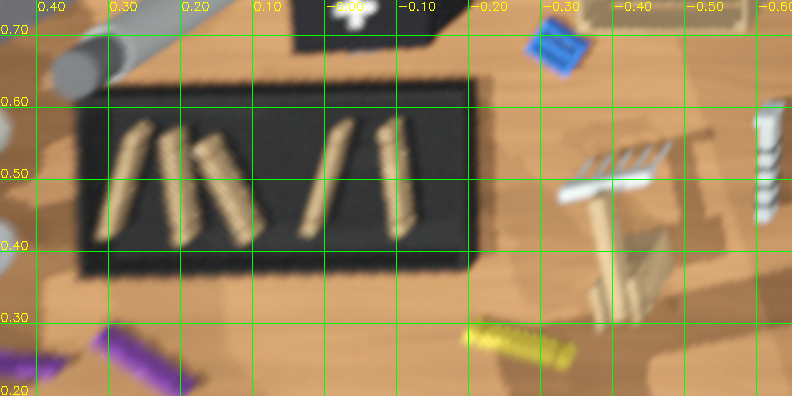

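```bash
python3 -m crank '[[[1,0.12,-0.04,-0.06,0,0,0],[1,0.24,-0.08,-0.06,0,0,0],[1,0.36,-0.12,-0.06,0,0,0],[1,0.48,-0.16,-0.06,0,0,0],[1,0.6,-0.19,-0.06,0,0,0]]]' 60
python3 - <<'E'
from h import *
s=read_state();im=read_camera('wrist')[:,:,::-1].copy();print(s['t'],s['tool_pos'],s['orientation'])
np.save('s1.npy',s,allow_pickle=True);cv2.imwrite('pics/w1raw.png',im)
b=(0.25,0.65,-0.65,-0.2,1600)
o=grid(ortho('wrist',im,0.07,*b,s),*b,st=.05);cv2.imwrite('pics/w1.png',o[:600]);print(o.shape)
E
```

```text
t: 0.72
tool_pos: [0.4132, -0.414, 0.2484]
orientation: [-3.115, -0.405, 0.0]
force: [0.4, -1.0, 0.7]
opening: 0.0929
gripper_force: 0.0
0.725 [ 0.41323877 -0.41400696  0.24839297] [-3.11508437e+00 -4.05117605e-01  3.68384662e-04]
(640, 720, 3)
```

View pics/w1.png

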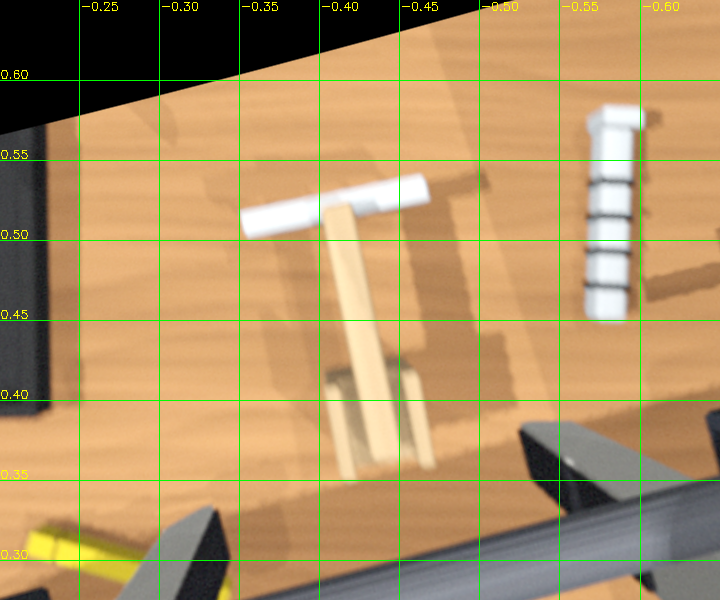

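```bash
python3 -m crank '[[[1,0.08,0.03,0.06,0,0,0.05],[1,0.114,0.045,0.16,0,0,0.05],[1,0.114,0.045,0.28,0,0,0.05],[1,0.114,0.045,0.38,0,0,0.05],[1,0.114,0.045,0.415,0,0,0.05]]]' 60
python3 -m crank '[[[-1,0,0,0,0,0,0],[-1,0,0,0,0,0,0],[-1,0,0,0,0,0,0],[-1,0,0,0,0,0,0],[-1,0,0,0,0,0,0]]]' 60
python3 - <<'E'
from h import *
s=read_state();im=read_camera('wrist')[:,:,::-1].copy();print(s['t'],s['tool_pos'],s['orientation'],s['opening'],s['gripper_force'])
np.save('s2.npy',s,allow_pickle=True);cv2.imwrite('pics/w2raw.png',im)
E
```

```text
t: 1.4
tool_pos: [0.4704, -0.4203, 0.0365]
orientation: [-3.123, -0.282, 0.007]
force: [-0.1, 0.4, 0.4]
opening: 0.0928
gripper_force: 0.0
t: 2.02
tool_pos: [0.4731, -0.423, 0.0419]
orientation: [3.128, 0.283, 0.001]
force: [-0.1, 0.2, 0.9]
opening: 0.0474
gripper_force: 0.0
2.025 [ 0.47308418 -0.42299215  0.04185442] [3.12802339e+00 2.82702265e-01 9.76660684e-04] 0.04742630534260462 0.0
```

View pics/w2raw.png

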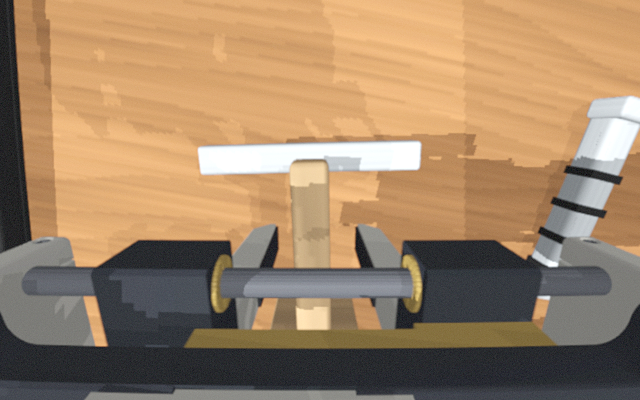

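```bash
cat >> h.py <<'E'
def go(p,yaw):
    s=read_state(); Rt=R.from_rotvec(s['orientation'])
    Rg=R.from_euler('z',yaw)*R.from_rotvec([np.pi,0,0])
    print('t',s['t'],'pos',s['tool_pos'].round(4),'F',s['force'].round(1),'op',round(s['opening'],4),'gf',round(s['gripper_force'],1))
    print('shift',(Rt.inv().apply(np.array(p)-s['tool_pos'])/.5).round(3),'turn',((Rt.inv()*Rg).as_rotvec()/(np.pi/2)).round(3))
E
python3 -m crank '[[[-1,0,0,0,0,0,0],[-1,0,0,0,0,0,0],[-1,0,0,0,0,0,0],[-1,0,0,0,0,0,0],[-1,0,0,0,0,0,0]]]' 60
python3 -c "from h import *;go([.495,.023,.122],1.588)"
python3 -m crank '[[[-1,0,0,-0.05,0,0,0],[-1,0,0,-0.16,0,0,0],[-1,0.02,-0.09,-0.16,0,0,-0.11],[-1,0.045,-0.2,-0.16,0,0,-0.22],[-1,0.07,-0.31,-0.16,0,0,-0.33]]]' 60
python3 -c "from h import *;go([.495,.023,.122],1.588)"
```

```text
t: 2.7
tool_pos: [0.4728, -0.4226, 0.041]
orientation: [-3.129, -0.283, 0.0]
force: [-0.5, 0.1, 0.0]
opening: 0.0194
gripper_force: 59.7
t 2.7 pos [ 0.4728 -0.4226  0.041 ] F [-0.5  0.1  0. ] op 0.0194 gf 59.7
shift [ 0.204 -0.869 -0.162] turn [-0.    -0.    -0.896]
t: 3.32
tool_pos: [0.4791, -0.2626, 0.121]
orientation: [2.949, 1.082, 0.0]
force: [0.2, 0.5, -2.1]
opening: 0.0197
gripper_force: 59.7
t 3.325 pos [ 0.4791 -0.2626  0.121 ] F [ 0.2  0.5 -2.1] op 0.0197 gf 59.7
shift [ 0.394 -0.415 -0.002] turn [ 0.     0.    -0.563]
```

```bash
python3 -m crank '[[[-1,0.08,-0.083,0,0,0,-0.113],[-1,0.16,-0.166,0,0,0,-0.226],[-1,0.24,-0.249,0,0,0,-0.339],[-1,0.32,-0.332,0,0,0,-0.452],[-1,0.394,-0.415,0,0,0,-0.563]]]' 60
python3 - <<'E'
from h import *
read_camera('wrist');read_camera('wrist')
go([.495,.023,.122],1.588)
s=read_state();im=read_camera('wrist')[:,:,::-1].copy()
cv2.imwrite('pics/w3raw.png',im);print(s['orientation'])
b=(0.33,0.67,-0.25,0.41,1200);sd=read_camera('side')[:,:,::-1].copy()
b2=(0.33,0.67,-0.25,0.41,800)
A=grid(ortho('wrist',im,0.02,*b2,s),*b2,st=.05);B=grid(ortho('side',sd,0.02,*b2),*b2,st=.05)
o=np.vstack([A,B]);cv2.imwrite('pics/o3.png',o);print(o.shape)
E
```

```text
t: 3.95
tool_pos: [0.4967, 0.0234, 0.1211]
orientation: [2.201, 2.241, 0.0]
force: [1.4, 0.7, -1.0]
opening: 0.0195
gripper_force: 59.7
t 4.05 pos [0.4964 0.0265 0.1209] F [-0.  -0.4 -1.8] op 0.02 gf 59.7
shift [-0.007 -0.003 -0.002] turn [-0.    -0.001  0.003]
[-2.19615231e+00 -2.24452652e+00 -1.72146795e-03]
(544, 527, 3)
```

View pics/o3.png

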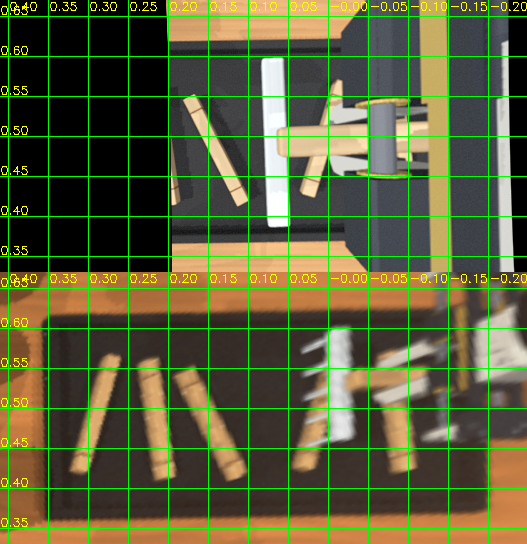

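```bash
python3 -m crank '[[[-1,-0.005,0,0.06,0,0,0],[-1,-0.005,0,0.12,0,0,0],[-1,-0.005,0,0.143,0,0,0],[-1,-0.005,0,0.143,0,0,0],[-1,0.01,0,0.143,0,0,0]]]' 60
python3 -m crank '[[[-1,0.03,0,0,0,0,0],[-1,0.06,0,0,0,0,0],[-1,0.09,0,0,0,0,0],[-1,0.12,0,0,0,0,0],[-1,0.15,0,0,0,0,0]]]' 60
python3 -m crank '[[[-1,0.03,0,0,0,0,0],[-1,0.06,0,0,0,0,0],[-1,0.09,0,0,0,0,0],[-1,0.12,0,0,0,0,0],[-1,0.15,0,0,0,0,0]]]' 60
python3 - <<'E'
from h import *
go([.494,.073+.209-.05,.049],1.588)
b=(0.33,0.67,-0.25,0.41,1200);sd=read_camera('side')[:,:,::-1].copy()
cv2.imwrite('pics/o4.png',grid(ortho('side',sd,0.02,*b),*b,st=.05))
E
```

```text
t: 4.78
tool_pos: [0.4979, 0.0261, 0.0509]
orientation: [2.209, 2.232, 0.002]
force: [0.6, 1.2, -2.6]
opening: 0.0201
gripper_force: 59.7
t: 5.4
tool_pos: [0.4958, 0.1029, 0.0496]
orientation: [-2.207, -2.235, 0.0]
force: [-0.6, -0.5, -3.0]
opening: 0.0201
gripper_force: 59.7
t: 6.02
tool_pos: [0.4949, 0.1776, 0.0496]
orientation: [-2.208, -2.235, 0.0]
force: [-1.6, -1.1, -2.4]
opening: 0.0198
gripper_force: 59.7
t 6.025 pos [0.4949 0.1776 0.0496] F [-1.6 -1.1 -2.4] op 0.0198 gf 59.7
shift [ 0.109 -0.     0.001] turn [-0.     0.    -0.003]
```

View pics/o4.png

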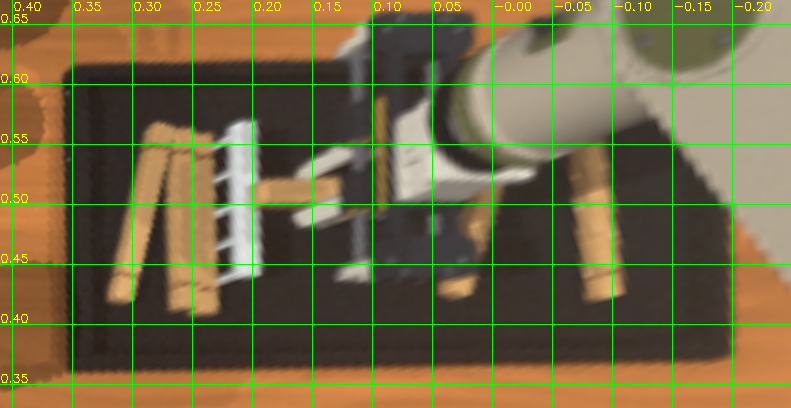

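```bash
python3 -m crank '[[[-1,0.02,0,0,0,0,0],[-1,0.04,0,0,0,0,0],[-1,0.06,0,0,0,0,0],[-1,0.075,0,0,0,0,0],[-1,0.09,0,0,0,0,0]]]' 60
python3 -m crank '[[[-1,0.003,0,0,0,0,0],[-1,0.006,0,0,0,0,0],[-1,0.009,0,0,0,0,0],[-1,0.012,0,0,0,0,0],[-1,0.012,0,0,0,0,0]]]' 60
python3 - <<'E'
from h import *
go([.494,.073+.209-.05,.049],1.588)
b=(0.33,0.67,-0.25,0.41,1200);sd=read_camera('side')[:,:,::-1].copy()
cv2.imwrite('pics/o5.png',grid(ortho('side',sd,0.02,*b),*b,st=.05)[:,:400])
E
```

```text
t: 6.7
tool_pos: [0.4944, 0.222, 0.0496]
orientation: [2.208, 2.235, -0.0]
force: [0.1, -0.5, -2.0]
opening: 0.0195
gripper_force: 59.7
t: 7.32
tool_pos: [0.4943, 0.2277, 0.0496]
orientation: [-2.208, -2.235, -0.0]
force: [1.2, -0.6, -2.1]
opening: 0.0195
gripper_force: 59.7
t 7.325 pos [0.4943 0.2277 0.0496] F [ 1.2 -0.6 -2.1] op 0.0195 gf 59.7
shift [ 0.009 -0.001  0.001] turn [-0.    -0.    -0.003]
```

View pics/o5.png

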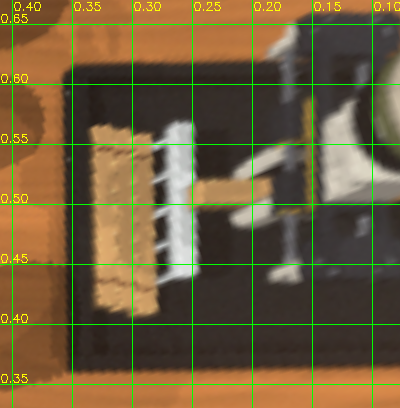

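```bash
python3 -m crank '[[[-1,0.002,0,0,0,0,0],[-1,0.004,0,0,0,0,0],[-1,0.006,0,0,0,0,0],[-1,0.008,0,0,0,0,0],[-1,0.008,0,0,0,0,0]]]' 60
python3 -m crank '[[[-1,0.001,0,0,0,0,0],[-1,0.002,0,0,0,0,0],[-1,0.003,0,0,0,0,0],[-1,0.004,0,0,0,0,0],[-1,0.004,0,0,0,0,0]]]' 60
```

```text
t: 8.0
tool_pos: [0.4942, 0.2317, 0.0496]
orientation: [-2.208, -2.235, 0.0]
force: [0.3, -1.3, -1.3]
opening: 0.0198
gripper_force: 59.7
t: 8.62
tool_pos: [0.494, 0.2326, 0.0495]
orientation: [2.208, 2.234, -0.003]
force: [-3.0, -7.4, 1.8]
opening: 0.0198
gripper_force: 59.7
```

```bash
python3 -m crank '[[[-1,-0.05,0,0,0,0,0],[-1,-0.13,0,0,0,0,0],[-1,-0.21,0,0,0,0,0],[-1,-0.29,0,0,0,0,0],[-1,-0.35,0,0,0,0,0]]]' 60
python3 -m crank '[[[-1,-0.03,0,0,0,0,0],[-1,-0.06,0,0,0,0,0],[-1,-0.09,0,0,0,0,0],[-1,-0.12,0,0,0,0,0],[-1,-0.15,0,0,0,0,0]]]' 60
python3 -m crank '[[[-1,-0.03,0,0,0,0,0],[-1,-0.06,0,0,0,0,0],[-1,-0.09,0,0,0,0,0],[-1,-0.12,0,0,0,0,0],[-1,-0.15,0,0,0,0,0]]]' 60
python3 - <<'E'
from h import *
go([.498,.0736-.225-.05,.049],1.583)
b=(0.33,0.67,-0.25,0.41,1200);sd=read_camera('side')[:,:,::-1].copy()
cv2.imwrite('pics/o6.png',grid(ortho('side',sd,0.02,*b),*b,st=.05))
E
```

```text
t: 9.25
tool_pos: [0.4966, 0.0575, 0.0498]
orientation: [2.208, 2.234, 0.002]
force: [0.8, -0.3, -1.4]
opening: 0.0197
gripper_force: 59.7
t: 9.88
tool_pos: [0.4973, -0.0171, 0.0496]
orientation: [-2.207, -2.235, -0.0]
force: [-0.0, -0.2, -1.4]
opening: 0.0196
gripper_force: 59.7
t: 10.5
tool_pos: [0.4982, -0.0923, 0.0496]
orientation: [-2.208, -2.235, -0.0]
force: [0.4, -0.3, -2.0]
opening: 0.0194
gripper_force: 59.7
t 10.5 pos [ 0.4982 -0.0923  0.0496] F [ 0.4 -0.3 -2. ] op 0.0194 gf 59.7
shift [-0.218 -0.003  0.001] turn [-0. -0. -0.]
```

View pics/o6.png

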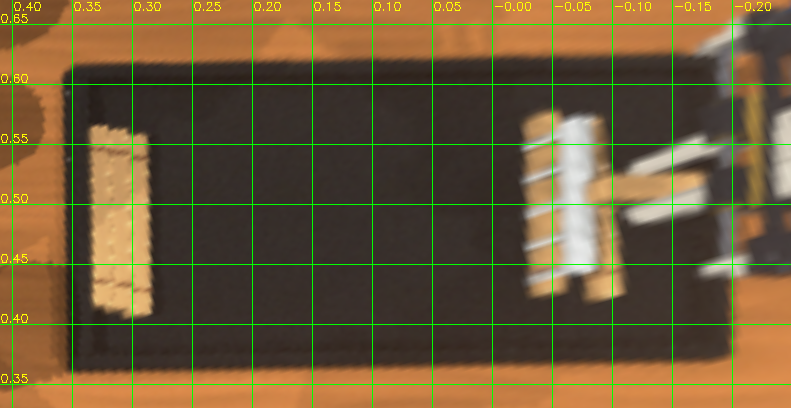

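```bash
python3 -m crank '[[[-1,-0.025,0,0,0,0,0],[-1,-0.05,0,0,0,0,0],[-1,-0.075,0,0,0,0,0],[-1,-0.1,0,0,0,0,0],[-1,-0.12,0,0,0,0,0]]]' 60
python3 -m crank '[[[-1,-0.02,0,0,0,0,0],[-1,-0.04,0,0,0,0,0],[-1,-0.06,0,0,0,0,0],[-1,-0.075,0,0,0,0,0],[-1,-0.085,0,0,0,0,0]]]' 60
python3 -m crank '[[[-1,-0.003,0,0,0,0,0],[-1,-0.006,0,0,0,0,0],[-1,-0.008,0,0,0,0,0],[-1,-0.01,0,0,0,0,0],[-1,-0.01,0,0,0,0,0]]]' 60
```

```text
t: 11.18
tool_pos: [0.4989, -0.1522, 0.0496]
orientation: [-2.208, -2.235, 0.0]
force: [-0.1, 0.1, -2.3]
opening: 0.0193
gripper_force: 59.7
t: 11.8
tool_pos: [0.4995, -0.1943, 0.0496]
orientation: [-2.208, -2.235, -0.0]
force: [-0.2, 2.0, -1.4]
opening: 0.0199
gripper_force: 59.7
t: 12.42
tool_pos: [0.4995, -0.1988, 0.0496]
orientation: [2.208, 2.235, -0.0]
force: [-0.3, 0.8, -1.7]
opening: 0.0198
gripper_force: 59.7
```

```bash
python3 -m crank '[[[-1,-0.001,0,0,0,0,0],[-1,-0.002,0,0,0,0,0],[-1,-0.003,0,0,0,0,0],[-1,-0.004,0,0,0,0,0],[-1,-0.004,0,0,0,0,0]]]' 60
python3 -m crank '[[[-1,-0.001,0,0,0,0,0],[-1,-0.002,0,0,0,0,0],[-1,-0.003,0,0,0,0,0],[-1,-0.003,0,0,0,0,0],[-1,-0.003,0,0,0,0,0]]]' 60
```

```text
t: 13.05
tool_pos: [0.4996, -0.2007, 0.0496]
orientation: [-2.208, -2.235, -0.0]
force: [0.6, 1.9, -2.9]
opening: 0.0195
gripper_force: 59.7
t: 13.68
tool_pos: [0.4995, -0.2017, 0.0494]
orientation: [-2.207, -2.234, -0.001]
force: [0.8, 4.8, -2.7]
opening: 0.0193
gripper_force: 59.7
```

```bash
python3 -m crank '[[[-1,0.01,0,0,0,0,0],[-1,0.04,0,0,0,0,0],[-1,0.06,0,-0.05,0,0,0],[-1,0.06,0,-0.11,0,0,0],[-1,0.06,0,-0.15,0,0,0]]]' 60
python3 - <<'E'
from h import *
s=read_state()
b=(0.33,0.67,-0.25,0.41,1100)
A=ortho('side',read_camera('side')[:,:,::-1].copy(),0.02,*b)
B=ortho('scene',read_camera('scene')[:,:,::-1].copy(),0.02,*b)
o=np.vstack([A[:,:],B])[:, :];o=cv2.resize(o,None,fx=.8,fy=.8);cv2.imwrite('pics/o7.png',o);print(o.shape)
go([.473,-.4228,.122],.1804)
E
```

```text
t: 14.3
tool_pos: [0.4998, -0.1718, 0.1263]
orientation: [2.206, 2.234, 0.0]
force: [0.9, 0.2, -1.6]
opening: 0.0195
gripper_force: 59.7
(598, 580, 3)
t 14.4 pos [ 0.5011 -0.1726  0.1277] F [-0.2 -0.9 -1.2] op 0.0196 gf 59.7
shift [-0.5   -0.063  0.012] turn [ 0.004 -0.001  0.893]
```

View pics/o7.png

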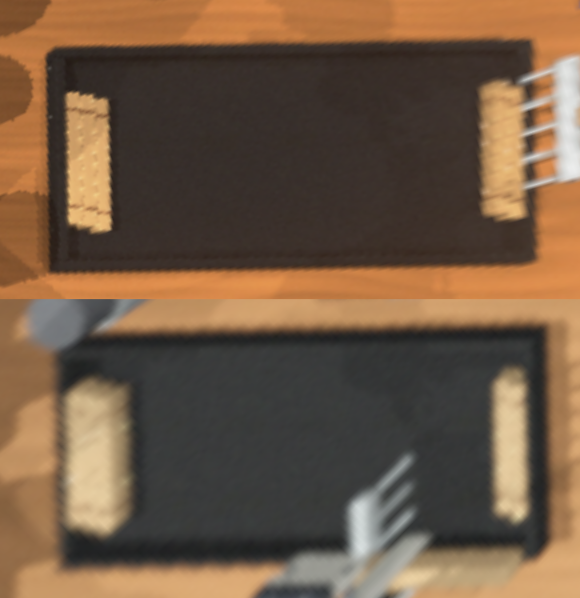

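```bash
python3 -m crank '[[[-1,-0.06,-0.007,0,0,0,0.11],[-1,-0.12,-0.014,0,0,0,0.22],[-1,-0.18,-0.02,0,0,0,0.33],[-1,-0.24,-0.03,0,0,0,0.44],[-1,-0.3,-0.038,0,0,0,0.55]]]' 60
python3 -c "from h import *;go([.473,-.4228,.122],.1804)"
```

```text
t: 15.02
tool_pos: [0.4813, -0.3228, 0.1232]
orientation: [-2.943, -1.097, 0.002]
force: [0.6, 0.2, -1.8]
opening: 0.0193
gripper_force: 59.7
t 15.025 pos [ 0.4813 -0.3228  0.1232] F [ 0.6  0.2 -1.8] op 0.0193 gf 59.7
shift [-0.144  0.14   0.002] turn [-0.001  0.001  0.339]
```

```bash
python3 -m crank '[[[-1,-0.045,0.045,0,0,0,0.11],[-1,-0.09,0.09,0,0,0,0.22],[-1,-0.13,0.126,0,0,0,0.32],[-1,-0.144,0.14,0,0,0,0.339],[-1,-0.144,0.14,0,0,0,0.339]]]' 60
python3 - <<'E'
from h import *
s=read_state();im=read_camera('wrist')[:,:,::-1].copy();cv2.imwrite('pics/w8.png',im)
go([.473,-.4228,.044],.1804)
E
```

```text
t: 15.65
tool_pos: [0.4737, -0.4222, 0.1236]
orientation: [-3.126, -0.296, 0.001]
force: [-0.2, 0.8, -2.2]
opening: 0.0195
gripper_force: 59.7
t 15.7 pos [ 0.4739 -0.4216  0.1238] F [-0.1  0.3 -2.4] op 0.0196 gf 59.7
shift [-0.002  0.002  0.16 ] turn [-0.001  0.     0.006]
```

View pics/w8.png

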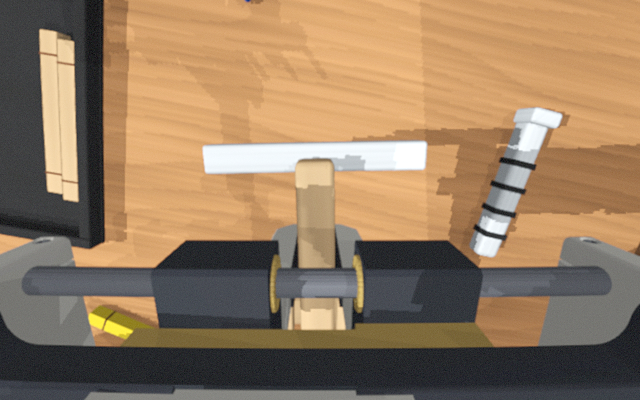

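```bash
python3 -m crank '[[[-1,-0.002,0.002,0.04,0,0,0.006],[-1,-0.002,0.002,0.09,0,0,0.006],[-1,-0.002,0.002,0.13,0,0,0.006],[-1,-0.002,0.002,0.155,0,0,0.006],[-1,-0.002,0.002,0.16,0,0,0.006]]]' 60
python3 -m crank '[[[-1,0,0,0.001,0,0,0],[-1,0,0,0.002,0,0,0],[-1,0,0,0.003,0,0,0],[-1,0,0,0.004,0,0,0],[-1,0,0,0.004,0,0,0]]]' 60
python3 -c "from h import *;go([.473,-.4228,.041],.1804)"
```

```text
t: 16.32
tool_pos: [0.4727, -0.423, 0.0432]
orientation: [-3.128, -0.278, 0.002]
force: [-0.8, 1.1, -1.6]
opening: 0.0195
gripper_force: 59.7
t: 16.95
tool_pos: [0.4732, -0.4238, 0.0427]
orientation: [3.129, 0.278, 0.0]
force: [0.0, -0.1, -2.0]
opening: 0.0192
gripper_force: 59.7
t 16.95 pos [ 0.4732 -0.4238  0.0427] F [ 0.  -0.1 -2. ] op 0.0192 gf 59.7
shift [-0.    -0.002  0.003] turn [ 0.    -0.    -0.002]
```

Still carrying the rake's full weight, so it goes a little lower.

```bash
python3 -m crank '[[[-1,0,-0.001,0.001,0,0,0],[-1,0,-0.002,0.002,0,0,0],[-1,0,-0.002,0.003,0,0,0],[-1,0,-0.002,0.003,0,0,0],[-1,0,-0.002,0.003,0,0,0]]]' 60
python3 -c "from h import *;go([.473,-.4228,.041],.1804)"
```

```text
t: 17.58
tool_pos: [0.473, -0.4228, 0.0411]
orientation: [-3.129, -0.278, -0.0]
force: [-0.1, 0.3, -1.7]
opening: 0.0198
gripper_force: 59.7
t 17.575 pos [ 0.473  -0.4228  0.0411] F [-0.1  0.3 -1.7] op 0.0198 gf 59.7
shift [ 0. -0.  0.] turn [-0.    -0.    -0.002]
```

```bash
python3 -m crank '[[[-1,0,0,0.001,0,0,0],[-1,0,0,0.002,0,0,0],[-1,0,0,0.002,0,0,0],[-1,0,0,0.002,0,0,0],[-1,0,0,0.002,0,0,0]]]' 60
python3 -c "from h import *;go([.473,-.4228,.041],.1804)"
```

```text
t: 18.2
tool_pos: [0.4731, -0.4229, 0.041]
orientation: [3.129, 0.278, 0.0]
force: [-2.9, 1.9, 5.5]
opening: 0.0197
gripper_force: 59.7
t 18.2 pos [ 0.4731 -0.4229  0.041 ] F [-2.9  1.9  5.5] op 0.0197 gf 59.7
shift [-0. -0. -0.] turn [ 0.    -0.    -0.002]
```

```bash
python3 -m crank '[[[-0.5,0,0,-0.001,0,0,0],[-0.4,0,0,-0.001,0,0,0],[-0.2,0,0,-0.001,0,0,0],[0.1,0,0,-0.001,0,0,0],[0.3,0,0,-0.001,0,0,0]]]' 60
python3 -m crank '[[[0.3,0,0,-0.02,0,0,0],[0.3,0,0,-0.07,0,0,0],[0.3,0,0,-0.15,0,0,0],[0.3,0,0,-0.25,0,0,0],[0.3,0,0,-0.33,0,0,0]]]' 60
python3 - <<'E'
from h import *
read_camera('wrist');s=read_state();im=read_camera('wrist')[:,:,::-1].copy()
b=(0.25,0.65,-0.65,-0.2,1600)
o=ortho('wrist',im,0.07,*b,s);hsv=cv2.cvtColor(o,cv2.COLOR_BGR2HSV)
old=cv2.imread('pics/w1raw.png');so=np.load('s1.npy',allow_pickle=True).item()
oo=ortho('wrist',old,0.07,*b,so)
for n,q in(('old',oo),('new',o)):
    h=cv2.cvtColor(q,cv2.COLOR_BGR2HSV);m=((h[...,1]<40)&(h[...,2]>190)).astype('uint8');m[:,500:]=0;m[330:]=0
    c=max(cv2.findContours(m,0,2)[0],key=cv2.contourArea);print(n,'bar',cv2.minAreaRect(c))
    m=((h[...,1]<100)&(h[...,2]>190)&(h[...,1]>30)).astype('uint8');m[:,500:]=0;m[:210]=0;m[360:]=0
    c=max(cv2.findContours(m,0,2)[0],key=cv2.contourArea);print(n,'handle',cv2.minAreaRect(c))
print(s['tool_pos'],s['force'],s['opening'])
E
```

```text
t: 18.82
tool_pos: [0.473, -0.4228, 0.0405]
orientation: [-3.129, -0.278, 0.0]
force: [-0.3, 0.2, -0.4]
opening: 0.0522
gripper_force: 0.0
t: 19.45
tool_pos: [0.4734, -0.4232, 0.209]
orientation: [3.127, 0.278, 0.002]
force: [0.0, -0.7, 0.1]
opening: 0.06
gripper_force: 0.0
old bar ((334.6359558105469, 205.69435119628906), (30.420156478881836, 189.64376831054688), 78.60123443603516)
old handle ((350.8846435546875, 284.9230651855469), (157.8734893798828, 35.104793548583984), 78.69007110595703)
new bar ((342.5628662109375, 201.81689453125), (25.81424331665039, 187.9005889892578), 78.77754211425781)
new handle ((317.8909606933594, 284.51202392578125), (163.4561767578125, 123.90999603271484), 83.70318603515625)
[ 0.47510765 -0.42496037  0.21563326] [ 1.26199271 -1.23601865  3.52841994] 0.06074655210561995
```

```bash
python3 -c "
from plant import *
print(read_state()['t'],close_job())"
```

```text
the job is handed in; nothing more can be done
19.55 None
```

The job is handed in at 19.6 s: both rows are packed flat against their end walls, and the rake is back in its rest, about 5 mm from where it was by the wrist camera, and released; I viewed 12 pictures, two more than the 10 allowed.

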